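Line up the flower press with the drift pin and bolt it

TASK

The cover board of the small wooden flower press has swung anticlockwise (seen from above) out of line on its one fitted corner bolt. Take the steel drift pin from the stand and ease it fully home, collar flat on the cover, through the hole diagonally across from the fitted bolt, dragging the cover back clockwise with the pin's tip, feeling for the hole in the board below and pressing gently so that the taper brings the two holes into line; leave it in. Then push the black-knobbed bolt fully home in the other open hole, gently too, leave both upright, and do not disturb the awl and the other things on the table.

Things in the scene. Friction and masses are not known exactly. Their poses are not given: they have to be found in the camera images.
- cover: Cover board of the press, 180 x 130 x 10 mm brown wood, on a fixed plywood base board 30 mm thick on 12 mm feet; cover top 52 mm above the table. Swivels flat, stiffly (about 2 N sideways at the drift hole), on a fitted corner bolt; starts swung anticlockwise (from above) by an unknown 1.7 to 5.8 degrees. Origin: that bolt's axis, at the underside; x long side, y short side; spans x -18 to 162, y -18 to 112 mm.
- pivot (a point): Axis of the fitted corner bolt, level with the cover's top (bolt head stands 10 mm above it, 22 mm wide). Axes as the cover's.
- drift_hole (a point): Centre of the cover's 14 mm hole for the drift pin, at the cover's top, diagonally across from the fitted bolt (172 mm). Axes as the cover's. An equal hole goes through the base, but starts an unknown 5 to 17 mm clockwise of it about the fitted bolt; a tip resting on the base's top is 10 mm below the cover's top. 1 mm chamfers. Under the base hole: 12 mm of air, then the table.
- bolt_hole (a point): Centre of the cover's 12 mm round hole for the bolt, level with the cover's top; 144 mm from the fitted bolt along the long side and 94 mm from the drift hole along the short side. Axes as the cover's. The base has an equal through hole, in line within 1 mm once the drift pin is home.
- drift_grip (a point): Drift pin, middle of its handle. Steel, upright in the stand, 104 mm long, 0.07 to 0.14 kg. From below: taper 22 mm long from a 4 mm tip to 13 mm, straight shank 13 mm wide, 22 mm long, collar 24 mm wide, 5 mm thick, dark round handle 16 mm wide, 55 mm long. z up along the pin; this point is 27.5 mm above the collar's top. Under 15 N of push sends it home.
- drift_collar (a point): On the drift pin's axis at the collar's underside, 32.5 mm below the handle's middle and 44 mm above the tip. Fully home it lies level with the cover's top.
- drift_tip (a point): On the drift pin's axis, at its tip.
- bolt_knob (a point): Press bolt, middle of its knob: black plain round knob 30 mm wide and 36 mm high on a smooth steel shank 10 mm wide and 38 mm long (no thread, it slides in) with a 3 mm tapered foot. Upright in the stand, 0.05 to 0.1 kg. z up along the bolt.
- bolt_seat (a point): On the bolt's axis at the knob's flat underside, 18 mm below the knob's middle and 38 mm above the tip. Fully home it lies level with the cover's top.
- bolt_tip (a point): On the bolt's axis, at its tip.
- stand: Fixed light wooden tool stand, block 60 x 180 x 50 mm with three through holes 15 mm wide in a row along its y axis, 58 mm apart, holding drift pin, bolt and awl in any order. Origin: centre of its underside.
- awl_grip (a point): Awl with a bulbous dark wooden handle 26 mm wide on a brass ferrule, in the stand, top 102 mm above the table; this point is in its handle. Leave it alone.
- glue: White bottle with a blue cap, 52 mm wide, 140 mm high. Leave alone. Origin: centre of the underside.
- paintjar: Purple jar, 48 mm wide, 50 mm high. Leave alone. Origin: centre of the underside.
- mug: White mug, 76 mm wide, 85 mm high. Leave alone. Origin: centre of the underside.
- flower1: Brown four-petalled leather flower, 84 mm across, 4 mm thick, flat on the table. Leave alone.
- flower2: White four-petalled flower, 84 mm across, 4 mm thick, flat on the table. Leave alone.
- bobbin: Wooden bobbin, 26 mm wide, 30 mm high, standing between stand and press. Leave alone.
Not all that is in view belongs to the job. Leave any green or red look-alike of the part that bears drift_grip alone.

How it is judged:
By the outcome, as a careful person would: the job done as asked, in the order asked, and still so for the second after the job is handed in, with the robot touching nothing.
It also fails if it takes over 72 s, if anything falls off the work surface, if the arm or the gripper's body presses on something with over 40 N, if the wrist force passes 120 N, or if a joint passes its speed limit or range.

ROBOT

A 6-joint arm with a two-finger parallel gripper is mounted at the origin on the work surface. World frame = base frame: x ahead of the robot, y to its left, z up, the work surface at z = 0. Lengths are in m, angles in rad, forces in N, time in s.
With the tool pointing down it reaches from about 0.425 to 0.95 m from the base axis. Payload 3.5 kg.
Tool frame: the origin (TCP) lies at the very end of the fingers, on their centre line; the grasp point (between the pads) lies 19 mm behind it; x points along the fingers, z is the direction in which the jaws open and shut, and the axes are right-handed (so a half turn about x gives the same grasp; the last joint's range is limited). The gripper opens to 85 mm and grips with 20 to 120 N. Pads are 22 mm wide; open, the fingers measure 114 mm over their backs; the gripper's body (76 mm by 85 mm) begins 54 mm behind the grasp point. The pads swing forward as they close: fully open they stand 13 mm farther back than shut.
Start: joints at [1.148, 0.286, 1.577, -0, 1.279, -0.15], TCP at [0.182, 0.65, 0.231] pointing down, gripper open.
Joint ranges: [-2.77, 2.77], [-0.9, 2.22], [0.21, 2.48], [-1.53, 4.67], [0.24, 2.81], [-2.84, 2.84]. Speed limits (rad/s): [2.79, 2.79, 3.14, 3.14, 3.14, 3.14].

INTERFACE

Orientations are given as a unit quaternion [x, y, z, w].
In Python, from plant import ctrl, cams gives the robot as it stands.
- The arm moves only by the tool play_rows, never from a script. Its argument "rows" is a list of rows, each a list of 3 entries, a list of its own where there are three numbers: the opening in per cent of the stroke, from 0 (shut) to 100 (fully open), then the shift along the tool's x, y, z in units of 0.3 m (1.0 is 0.3 m), then the turn, a rotation vector about the tool's x, y, z in units of pi/2 rad (1.0 is pi/2 rad). A call has 1 to 10 rows; each row is the pose to reach, as a shift and turn from the pose commanded when the call began, along the tool's axes at that moment; what a row does not reach only later rows make up. A row lasts 1/12 s, in which the tool goes at most 41.7 mm and 7.16 degrees, less where a joint would pass 70% of its speed; a pose out of reach is approached as far as the arm can. A call with a number of a shift or a turn outside -1 to 1 is refused whole. A call with a gripper value outside its range is refused whole. The fingers move at their own pace and stop on an object; "force" is the grip in N (left out, the last holds). Time passes only in rows, so rows that repeat a pose let the fingers close. It gives the time, the measured TCP pose, the force and the opening at its end, in the units of the state.
- ctrl.get_state(): the state, without advancing time (a new reading comes with each control period).
- cams.read_camera(name): name is "side" or "top"; returns a dict with "color" (420x560x3 uint8, red, green, blue), "fx", "fy", "cx", "cy" (pixels), "k1" (the pictures are not rectified: a ray, as slopes to the right and down, at radius r is drawn at 1 + k1 r^2 times it, then the intrinsics apply), "view" (4x4, takes a point from world to camera coordinates). Camera axes: x right, y down, z forward; pixel columns grow to the right and rows downward; lengths in m; the calibration is good to about 2 mm. A picture is of the moment at which its call begins. There is no depth.
- ctrl.sign_off(): hands the job in, once; it reports no verdict.
The state is a dict: "time": time; "qpos": joint angles; "dq": joint speeds; "joint_efforts": joint torques, N m; "eef_pos": TCP position; "tcp_rot": TCP orientation; "contact_force": force on the tool from outside, world axes, zero at the start; "wrist_torque": the same for the moment, N m; "opening": opening from 0.0 (shut) to 1.0 (fully open).
Only numpy, scipy, OpenCV 4.12 (cv2) and the standard library are available. Lean on these libraries where they do the work, as an engineer would, in place of code of your own. Each camera call takes 0.05 s, during which the arm holds its last target. There are 200 camera calls.

## Working session

There is one attempt and no reset: what is moved stays moved. The work goes in short steps, Python scripts to look and compute and a tool call to move; the robot and the scene stay as the last step left them, time stands still between calls to the robot, and variables do not carry over. Pictures are saved under pics/ and viewed, about 8 in all and at most 12, crops included, and the job is handed in when it is done.

Besides the shell and the picture viewer there is one more tool, called after "Request:" as name([rows], argument=value, ...), one row to a line, values as JSON. play_rows: Moves the arm, as the interface text tells. Shifts and turns lie within -1 to 1; 1 stands for 0.3 m of shift or pi/2 rad of turn. Its arguments: {"type":"object","properties":{"rows":{"type":"array"},"force":{"type":"number"}},"required":["rows"]}

```bash
ls; mkdir -p pics; cat > h.py <<'E'
import numpy as np, cv2
from plant import ctrl, cams
from scipy.spatial.transform import Rotation as R
def cap(n,f=None):
    c=cams.read_camera(n)
    if f: cv2.imwrite('pics/'+f,c['color'][:,:,::-1])
    return c
def K(c): return np.array([[c['fx'],0,c['cx']],[0,c['fy'],c['cy']],[0,0,1]])
def ray(c,u,v):
    d=np.array([(u-c['cx'])/c['fx'],(v-c['cy'])/c['fy']]); s=d.copy()
    for _ in range(20): s=d/(1+c['k1']*(s@s))
    V=np.array(c['view']); return -V[:3,:3].T@V[:3,3], V[:3,:3].T@np.r_[s,1]
def plane(c,u,v,z):
    o,d=ray(c,u,v); return o+d*(z-o[2])/d[2]
def proj(c,p):
    V=np.array(c['view']); q=V[:3,:3]@np.array(p)+V[:3,3]; s=q[:2]/q[2]; s=s*(1+c['k1']*(s@s))
    return np.array([c['fx']*s[0]+c['cx'],c['fy']*s[1]+c['cy']])
def tri(c1,a,c2,b):
    o1,d1=ray(c1,*a); o2,d2=ray(c2,*b); d1/=np.linalg.norm(d1); d2/=np.linalg.norm(d2)
    t=np.linalg.lstsq(np.c_[d1,-d2],o2-o1,rcond=None)[0]
    p,q=o1+t[0]*d1,o2+t[1]*d2; return (p+q)/2, np.linalg.norm(p-q)
def rel(target,rot=None):
    "shift units in tool axes from measured pose to target TCP"
    s=ctrl.get_state(); r=R.from_quat(s['tcp_rot']); return r.inv().apply(np.array(target)-s['eef_pos'])/0.3
E
python3 - <<'E'
from h import *
a=cap('top','t0.png');b=cap('side','s0.png')
for c in (a,b): print(c['fx'],c['cx'],c['cy'],c['k1'],np.round(-np.array(c['view'])[:3,:3].T@np.array(c['view'])[:3,3],3))
s=ctrl.get_state();print(s);print(R.from_quat(s['tcp_rot']).as_matrix().round(3))
E
```

```text
pics
489.64113955363695 289.637205980747 203.50228114631076 0.027323558007278065 [0.482 0.005 1.101]
433.4272653848667 283.99586307533343 209.05047162694152 -0.10695946483987646 [ 0.315 -0.807  0.615]
{'time': 0.1, 'qpos': array([ 1.14799156e+00,  2.87144155e-01,  1.57805283e+00, -2.83425855e-05,
        1.27860052e+00, -1.49973849e-01]), 'dq': array([ 4.71632922e-04, -1.63110135e-03, -1.10110730e-03, -4.61228435e-05,
        9.99243243e-04,  3.72154998e-04]), 'joint_efforts': array([ 6.80787125e-04, -4.07294762e+01, -2.93701476e+01, -1.15839362e-04,
        3.39782840e-03, -9.58501460e-06]), 'eef_pos': array([0.18159491, 0.6494865 , 0.23002874]), 'tcp_rot': array([-0.42774206,  0.56402909,  0.42697911,  0.56266932]), 'contact_force': array([-0.25457101,  0.19382851, -0.88020151]), 'wrist_torque': array([-0.01005343,  0.00253848,  0.05112907]), 'opening': 1.0006080578679883}
[[-0.001 -0.963  0.269]
 [-0.002  0.269  0.963]
 [-1.     0.    -0.002]]
```

View pics/t0.png

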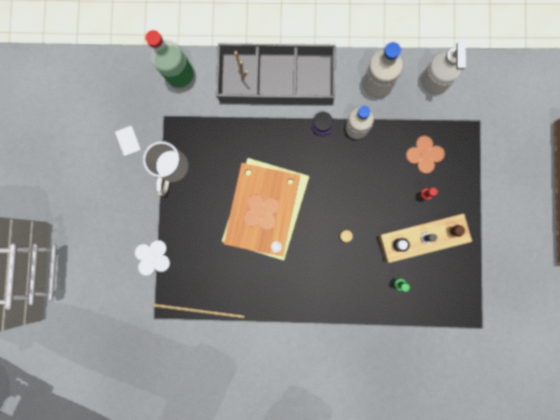

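View pics/s0.png

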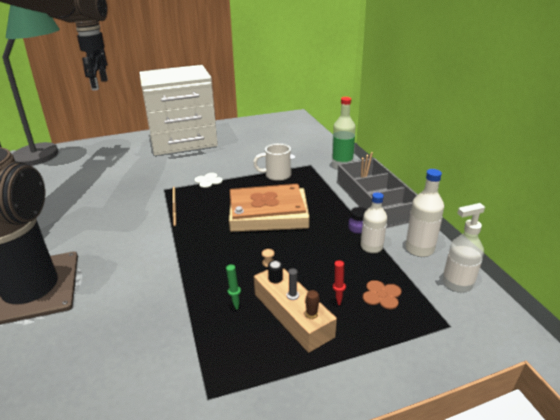

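Top view: the fitted bolt head is at (277,247), the drift hole at (249,173) and the bolt hole at (290,182). The stand sits around (427,238), with the black knob at (402,245), the drift pin at (431,238) and the awl at (458,230). I'll zoom in on both.

```bash
python3 - <<'E'
from h import *
t=cv2.imread('pics/t0.png');s=cv2.imread('pics/s0.png')
f=lambda im,x,y,w,h,k:cv2.resize(im[y:y+h,x:x+w],(w*k,h*k),interpolation=cv2.INTER_CUBIC)
a=f(t,215,150,100,115,4);b=f(t,370,170,110,115,3);c=f(s,240,240,110,110,3)
o=np.zeros((600,800,3),np.uint8);o[:460,:400]=a;o[:345,400:730]=b
o2=f(s,220,170,130,190,3)
cv2.imwrite('pics/c1.png',o);cv2.imwrite('pics/c2.png',o2)
E
```

```text
(no output)
```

View pics/c1.png

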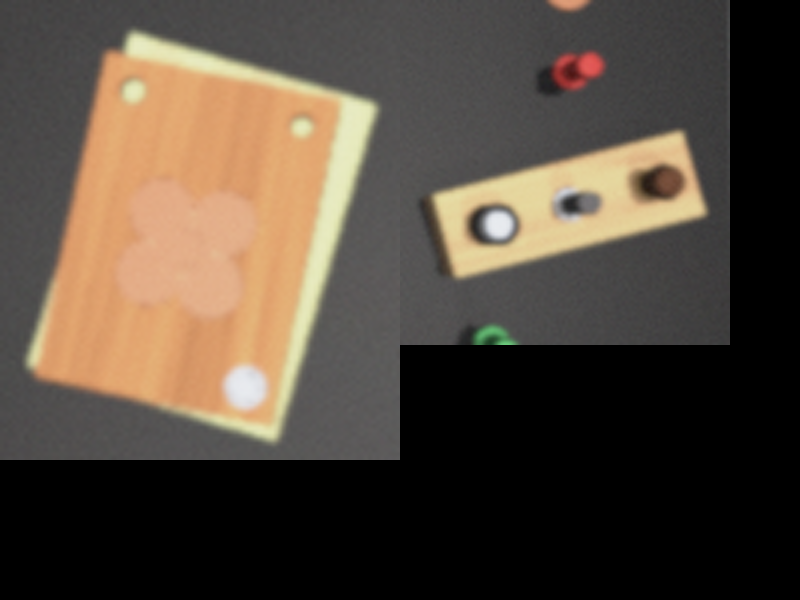

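View pics/c2.png

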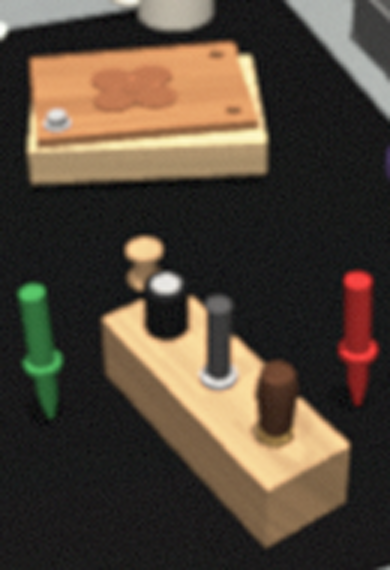

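Crops: the cover is swung anticlockwise on a pale base. The white fitted bolt head is at crop (245,387), the drift hole at (133,91) and the bolt hole at (302,127). The stand order is bolt, drift pin, awl, so the drift pin is in the middle.

```bash
python3 - <<'E'
from h import *
t=cap('top');s=cap('side');im=t['color'];hsv=cv2.cvtColor(im,cv2.COLOR_RGB2HSV)
def blob(m,box,name):
    x,y,w,h=box;mm=np.zeros(m.shape,np.uint8);mm[y:y+h,x:x+w]=m[y:y+h,x:x+w]
    n,l,st,ce=cv2.connectedComponentsWithStats(mm)
    i=1+np.argmax(st[1:,4]);print(name,st[i],ce[i].round(2));return ce[i],(l==i).astype(np.uint8)
H,S,V=[hsv[...,i].astype(int) for i in range(3)]
print('px hole',hsv[172,248],'cover',hsv[200,240],'base',hsv[220,298],'head',hsv[246,276],'stand',hsv[250,420])
cov=((H<17)&(S>90)&(V>120)).astype(np.uint8)
allb=((H<45)&(V>120)&(S>40)).astype(np.uint8)
w=((S<50)&(V>150)).astype(np.uint8)
yel=((H>=20)&(V>120)&(S>30)).astype(np.uint8)
p,_=blob(w,(265,235,25,25),'pivot')
dh,_=blob(yel,(243,166,12,14),'drift hole'); bh,_=blob(yel,(284,176,12,12),'bolt hole')
P=plane(t,*p,.062);D=plane(t,*dh,.050);B=plane(t,*bh,.050)
print('P',P,'D',D,'B',B,np.linalg.norm((D-P)[:2]),np.linalg.norm((B-P)[:2]))
fx=lambda q,d0:np.degrees(np.arctan2(q[1],q[0]))-d0
print('cover ang',fx(D-P,np.degrees(np.arctan2(94,144))),fx(B-P,0))
def quad(m,z,n):
    c=max(cv2.findContours(m,cv2.RETR_EXTERNAL,cv2.CHAIN_APPROX_NONE)[0],key=cv2.contourArea)
    ptsw=np.array([plane(t,*q,z)[:2] for q in c[:,0]],np.float32)
    r=cv2.minAreaRect(ptsw*1000);print(n,r);return ptsw
_,m=blob(cov,(215,150,100,115),'cover');quad(m,.052,'cover rect')
_,m=blob(allb,(215,150,100,115),'all');q=quad(m,.042,'all')
# base right edge line (world): yellow strip outer boundary
ys,xs=np.nonzero(m);pts=[]
for v in range(185,245):
    u=xs[ys==v].max()+.5;pts.append(plane(t,u,v,.042)[:2])
vx,vy,x0,y0=cv2.fitLine(np.array(pts,np.float32),cv2.DIST_HUBER,0,.01,.01).ravel();print('base right edge ang',np.degrees(np.arctan2(vy,vx)),'signed dist pivot',((P[0]-x0)*-vy+(P[1]-y0)*vx))
st=((H<30)&(V>120)&(S>60)).astype(np.uint8)
_,m=blob(st,(375,205,105,65),'stand');m=cv2.morphologyEx(m,cv2.MORPH_CLOSE,np.ones((25,25)));quad(m,.05,'stand')
k,_=blob(w,(395,235,15,20),'knobtop');print(plane(t,*k,.086))
E
```

```text
px hole [ 31  48 232] cover [ 14 129 227] base [ 0  6 90] head [110   6 238] stand [ 20  87 229]
pivot [271 242  11  10  88] [275.93 246.43]
drift hole [246 170   5   6  26] [248.  172.5]
bolt hole [288 179   5   5  20] [289.9 181.3]
P [0.48403732 0.06955448 0.062     ] D [0.64265941 0.13541392 0.05      ] B [0.62518502 0.04381022 0.05      ] 0.17175108795648983 0.14347627992126466
cover ang -10.58752462501334 -10.336687624717547
cover [ 223  162   76   93 4777] [260.45 208.7 ]
cover rect ((564.0018310546875, 104.46058654785156), (130.717041015625, 183.13983154296875), 79.3042221069336)
all [ 221  158   89  103 5973] [264.38 207.7 ]
all ((565.79833984375, 100.50119018554688), (153.16302490234375, 197.5355682373047), 75.02934265136719)
base right edge ang -15.318609 signed dist pivot 0.024736944695393354
stand [ 380  213   92   50 2224] [426.   237.66]
stand ((510.3015441894531, -246.72947692871094), (63.71512222290039, 184.32150268554688), 15.744556427001953)
knobtop [398 240  10  10  79] [402.54 244.46]
[ 0.49445639 -0.1913769   0.086     ]
```

```bash
cat >> h.py <<'E'
def go(target,bearing=None,dn=True):
    "print shift units and turn about tool x to reach TCP target with jaw bearing (deg)"
    s=ctrl.get_state(); r=R.from_quat(s['tcp_rot']); z=r.apply([0,0,1]); b=np.degrees(np.arctan2(z[1],z[0]))
    sh=r.inv().apply(np.array(target)-s['eef_pos'])/.3
    tu=0 if bearing is None else ((b-bearing+90)%180-90)
    print('pos',s['eef_pos'].round(4),'bear',round(b,1),'shift',sh.round(3),'turn',round(tu/90,3),'n',np.linalg.norm(sh)*.3/.0417,'tilt',r.apply([1,0,0]).round(4),'F',s['contact_force'].round(1),'q6',s['qpos'][5].round(2),'t',s['time'])
E
python3 - <<'E'
from h import *
t=cap('top');s=cap('side')
print(tri(t,(432.3,237.7),s,(292.8,270.7)))
print('pin top from plane',plane(t,432.3,237.7,.11),plane(s,292.8,270.7,.11))
print('knob side',plane(s,220+165/3,170+283/3,.086))
go([.42,.40,.23],16)
E
```

```text
(array([ 0.51060229, -0.24602758,  0.10937007]), np.float64(0.0030941390259945044))
pin top from plane [ 0.5090929  -0.24543572  0.11      ] [ 0.5119001  -0.24696686  0.11      ]
knob side [ 0.49550669 -0.19153753  0.086     ]
pos [0.1817 0.6498 0.2309] bear 74.4 shift [ 0.003 -0.989 -0.588] turn 0.649 n 8.279018298548445 tilt [-3.e-04 -7.e-04 -1.e+00] F [-0.6 -0.7 -0.5] q6 -0.15 t 0.3
```

Request:
play_rows([
  [100,[0,-0.98,-0.59],[0.65,0,0]],
  [100,[0,-0.98,-0.59],[0.65,0,0]],
  [100,[0,-0.98,-0.59],[0.65,0,0]],
  [100,[0,-0.98,-0.59],[0.65,0,0]],
  [100,[0,-0.98,-0.59],[0.65,0,0]],
  [100,[0,-0.98,-0.59],[0.65,0,0]],
  [100,[0,-0.98,-0.59],[0.65,0,0]],
  [100,[0,-0.98,-0.59],[0.65,0,0]],
  [100,[0,-0.98,-0.59],[0.65,0,0]],
  [100,[0,-0.98,-0.59],[0.65,0,0]],
], force=60)

```text
time: 1.13
eef_pos: [0.4193, 0.3983, 0.2314]
tcp_rot: [-0.096, 0.7, 0.096, 0.701]
contact_force: [0.0, 0.2, -0.5]
opening: 0.997
```

```bash
python3 -c "
from h import *
go([.45,.1,.23],16);go([.51,-.247,.17],16)"
```

```text
pos [0.4193 0.3983 0.2314] bear 15.6 shift [ 0.005 -0.985 -0.169] turn -0.004 n 7.191669794081289 tilt [ 4.e-04 -1.e-04 -1.e+00] F [ 0.   0.2 -0.5] q6 0.31 t 1.1333
pos [0.4193 0.3983 0.2314] bear 15.6 shift [ 0.205 -2.153 -0.288] turn -0.004 n 15.696575396459389 tilt [ 4.e-04 -1.e-04 -1.e+00] F [ 0.   0.2 -0.5] q6 0.31 t 1.1333
```

Request:
play_rows([
  [100,[0,-1,-0.16],[0,0,0]],
  [100,[0,-1,-0.16],[0,0,0]],
  [100,[0,-1,-0.16],[0,0,0]],
  [100,[0,-1,-0.16],[0,0,0]],
  [100,[0,-1,-0.16],[0,0,0]],
  [100,[0,-1,-0.16],[0,0,0]],
  [100,[0,-1,-0.16],[0,0,0]],
  [100,[0,-1,-0.16],[0,0,0]],
])

```text
time: 1.8
eef_pos: [0.4532, 0.0961, 0.2316]
tcp_rot: [-0.098, 0.7, 0.097, 0.701]
contact_force: [0.2, 0.0, 0.3]
opening: 0.997
```

Request:
play_rows([
  [100,[0,-1,-0.12],[0,0,0]],
  [100,[0,-1,-0.12],[0,0,0]],
  [100,[0,-1,-0.12],[0,0,0]],
  [100,[0,-1,-0.12],[0,0,0]],
  [100,[0,-1,-0.12],[0,0,0]],
  [100,[0,-1,-0.12],[0,0,0]],
  [100,[0,-1,-0.12],[0,0,0]],
  [100,[0,-1,-0.12],[0,0,0]],
])

```text
time: 2.47
eef_pos: [0.5016, -0.2033, 0.2316]
tcp_rot: [-0.098, 0.7, 0.097, 0.701]
contact_force: [0.1, -0.1, -0.4]
opening: 1.001
```

```bash
python3 -c "
from h import *
go([.5105,-.2465,.14],16);go([.5105,-.2465,.066],16)"
```

```text
pos [ 0.5016 -0.2033  0.2316] bear 15.8 shift [ 0.305 -0.146 -0.011] turn -0.002 n 2.4370444209597144 tilt [ 0.0011 -0.0019 -1.    ] F [ 0.1 -0.1 -0.4] q6 -0.85 t 2.4667
pos [ 0.5016 -0.2033  0.2316] bear 15.8 shift [ 0.552 -0.145 -0.011] turn -0.002 n 4.10866408023068 tilt [ 0.0011 -0.0019 -1.    ] F [ 0.1 -0.1 -0.4] q6 -0.85 t 2.4667
```

Request:
play_rows([
  [100,[0.1,-0.146,-0.011],[0,0,0]],
  [100,[0.25,-0.146,-0.011],[0,0,0]],
  [100,[0.35,-0.146,-0.011],[0,0,0]],
  [100,[0.45,-0.146,-0.011],[0,0,0]],
  [100,[0.555,-0.146,-0.011],[0,0,0]],
  [100,[0.555,-0.146,-0.011],[0,0,0]],
  [100,[0.555,-0.146,-0.011],[0,0,0]],
])

```text
time: 3.05
eef_pos: [0.5087, -0.2404, 0.0632]
tcp_rot: [-0.097, 0.701, 0.1, 0.699]
contact_force: [0.5, -0.6, 1.7]
opening: 1.0
```

Request:
play_rows([
  [0,[0,0,0],[0,0,0]],
  [0,[0,0,0],[0,0,0]],
  [0,[0,0,0],[0,0,0]],
  [0,[0,0,0],[0,0,0]],
  [0,[0,0,0],[0,0,0]],
  [0,[0,0,0],[0,0,0]],
  [0,[0,0,0],[0,0,0]],
  [0,[0,0,0],[0,0,0]],
  [0,[0,0,0],[0,0,0]],
  [0,[0,0,0],[0,0,0]],
], force=60)

```text
time: 3.88
eef_pos: [0.51, -0.2432, 0.066]
tcp_rot: [-0.098, 0.7, 0.097, 0.701]
contact_force: [-0.5, 0.6, 6.0]
opening: 0.165
```

```bash
python3 -c "
from h import *
go([.5105,-.2465,.14],16);print(ctrl.get_state()['opening'])"
```

```text
pos [ 0.51   -0.2432  0.066 ] bear 15.9 shift [-0.247 -0.011 -0.001] turn -0.002 n 1.7771350432315096 tilt [ 1.2e-03 -8.0e-04 -1.0e+00] F [-0.5  0.6  6. ] q6 -0.9 t 3.8833
0.16477364428773963
```

Request:
play_rows([
  [0,[-0.04,0,0],[0,0,0]],
  [0,[-0.1,0,0],[0,0,0]],
  [0,[-0.18,0,0],[0,0,0]],
  [0,[-0.26,0,0],[0,0,0]],
  [0,[-0.36,0,0],[0,0,0]],
  [0,[-0.4,0,0],[0,0,0]],
  [0,[-0.4,0,0],[0,0,0]],
  [0,[-0.4,0,0],[0,0,0]],
])

```text
time: 4.55
eef_pos: [0.5092, -0.2427, 0.1847]
tcp_rot: [-0.098, 0.7, 0.098, 0.7]
contact_force: [-0.3, -0.7, -1.6]
opening: 0.172
```

```bash
python3 - <<'E'
from h import *
go([.643,.135,.186],108);print(ctrl.get_state()['opening'])
t=cap('top');s=cap('side')
f=lambda im,x,y,w,h,k:cv2.resize(im[y:y+h,x:x+w,::-1],(w*k,h*k),interpolation=cv2.INTER_CUBIC)
e=ctrl.get_state()['eef_pos'];u,v=proj(s,e).astype(int);print(u,v)
cv2.imwrite('pics/g1.png',f(s['color'],max(u-65,0),v-75,130,150,4))
E
```

```text
pos [ 0.5092 -0.2427  0.1847] bear 15.9 shift [-0.005  1.089  0.773] turn 0.976 n 9.60969908340274 tilt [ 2.e-04 -2.e-04 -1.e+00] F [-0.3 -0.7 -1.6] q6 -0.9 t 4.55
0.17191180383776108
289 236
```

View pics/g1.png

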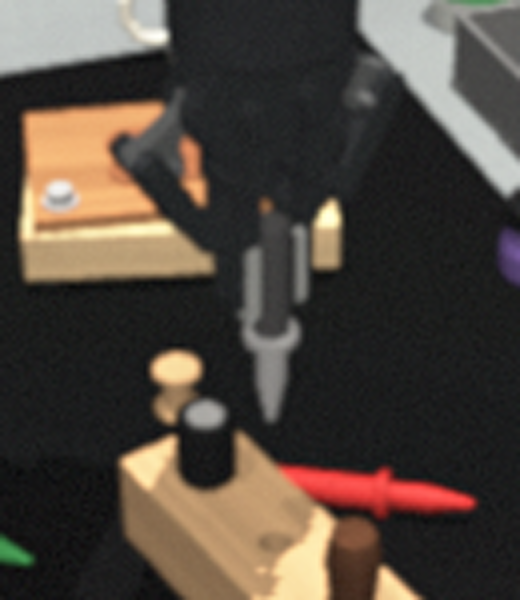

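The side crop shows the pin held straight in the jaws. The red look-alike at crop (380,490) appears to have changed pose, so I'm checking that now.

```bash
python3 - <<'E'
from h import *
t0=cv2.imread('pics/t0.png')[:,:,::-1];s0=cv2.imread('pics/s0.png')[:,:,::-1]
t=cap('top','t1.png');s=cap('side','s1.png')
def bb(im,which):
    h=cv2.cvtColor(np.ascontiguousarray(im),cv2.COLOR_RGB2HSV).astype(int)
    m=((h[...,1]>150)&(h[...,2]>60)&(((h[...,0]<6)|(h[...,0]>174)) if which=='r' else ((h[...,0]>50)&(h[...,0]<75)))).astype(np.uint8)
    n,l,st,ce=cv2.connectedComponentsWithStats(m); return [(st[i].tolist(),ce[i].round(1).tolist()) for i in range(1,n) if st[i][4]>25]
for w in 'rg':
  for n,im in (('t0',t0),('t1',t['color']),('s0',s0),('s1',s['color'])):
    print(w,n,bb(im,w)[:8])
for u,v in((425,194),(434,191)):print(plane(t,u,v,.05),plane(t,u,v,.1))
f=lambda im,x,y,w,h,k:cv2.resize(im[y:y+h,x:x+w,::-1],(w*k,h*k),interpolation=cv2.INTER_CUBIC)
o=np.zeros((600,800,3),np.uint8);o[:480,:400]=f(t['color'],380,170,100,120,4);o[:480,400:]=f(s['color'],215,225,160,160,3)[:480,:400]
cv2.imwrite('pics/g2.png',o)
E
```

```text
r t0 [([147, 31, 14, 16, 166], [153.5, 38.3]), ([421, 188, 16, 11, 122], [428.2, 193.0])]
r t1 [([147, 31, 14, 16, 169], [153.6, 38.4]), ([381, 186, 30, 41, 301], [395.0, 207.4])]
r s0 [([342, 98, 9, 6, 49], [345.6, 100.5]), ([332, 260, 15, 45, 404], [338.9, 280.3])]
r s1 [([342, 98, 9, 6, 49], [345.6, 100.5]), ([294, 277, 49, 14, 391], [317.6, 283.3])]
g t0 []
g t1 []
g s0 []
g s1 []
[ 0.60345147 -0.24542446  0.05      ] [ 0.59769113 -0.23350548  0.1       ]
[ 0.61027881 -0.26437964  0.05      ] [ 0.60419359 -0.25155869  0.1       ]
```

View pics/g2.png

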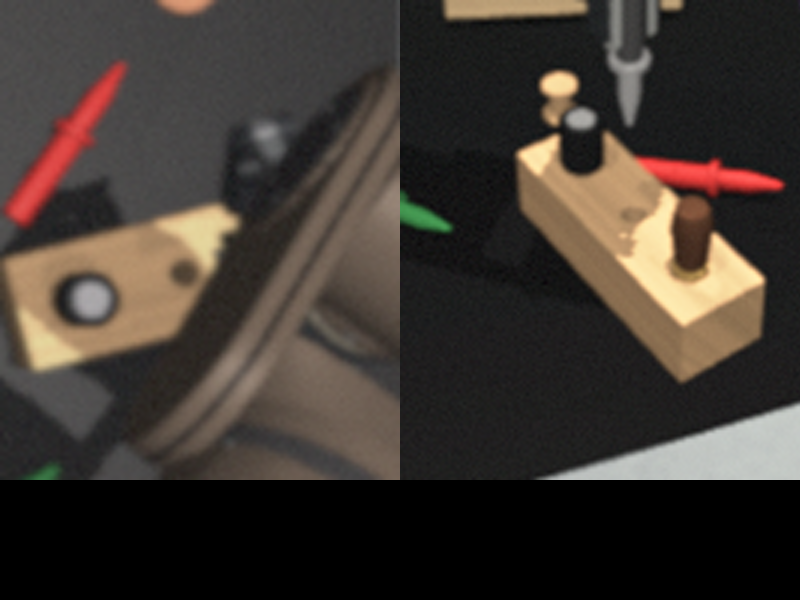

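Both decoys, red at top pixel (395,207) and green at about (388,290), are now lying down on the mat. They were standing on 4 mm tips. I was at least 20 mm away from them, so I'll leave them alone and report it. The pin hangs straight in the jaws. Next I carry it to the press.

Request:
play_rows([
  [0,[0,0.14,0.1],[0.08,0,0]],
  [0,[0,0.55,0.39],[0.65,0,0]],
  [0,[0,0.55,0.39],[0.65,0,0]],
  [0,[0,0.55,0.39],[0.65,0,0]],
  [0,[0,0.55,0.39],[0.65,0,0]],
  [0,[0,0.55,0.39],[0.65,0,0]],
  [0,[0,0.55,0.39],[0.65,0,0]],
  [0,[0,0.55,0.39],[0.65,0,0]],
  [0,[0,0.55,0.39],[0.65,0,0]],
  [0,[0,0.55,0.39],[0.65,0,0]],
])

```text
time: 5.58
eef_pos: [0.576, -0.0516, 0.183]
tcp_rot: [0.257, 0.66, -0.257, 0.658]
contact_force: [0.6, -0.0, -0.6]
opening: 0.169
```

```bash
python3 -c "
from h import *
go([.643,.135,.16],108)"
```

```text
pos [ 0.576  -0.0516  0.183 ] bear -42.7 shift [ 0.076  0.609 -0.257] turn 0.326 n 4.785377044874033 tilt [-3.e-03  8.e-04 -1.e+00] F [ 0.6 -0.  -0.6] q6 0.48 t 5.5833
```

Request:
play_rows([
  [0,[0.02,0.12,-0.05],[0.06,0,0]],
  [0,[0.04,0.25,-0.1],[0.14,0,0]],
  [0,[0.06,0.4,-0.17],[0.22,0,0]],
  [0,[0.076,0.54,-0.23],[0.3,0,0]],
  [0,[0.076,0.609,-0.257],[0.326,0,0]],
  [0,[0.076,0.609,-0.257],[0.326,0,0]],
  [0,[0.076,0.609,-0.257],[0.326,0,0]],
  [0,[0.076,0.609,-0.257],[0.326,0,0]],
  [0,[0.076,0.609,-0.257],[0.326,0,0]],
])

```text
time: 6.33
eef_pos: [0.6434, 0.1334, 0.1614]
tcp_rot: [0.415, 0.572, -0.416, 0.572]
contact_force: [-0.0, -0.2, 0.0]
opening: 0.17
```

```bash
python3 - <<'E'
from h import *
go([.643,.135,.16],108)
t=cap('top','t2.png');s=cap('side','s2.png');e=ctrl.get_state()['eef_pos']
for c in (t,s): print(proj(c,e),proj(c,e-[0,0,.06]),proj(c,e+[0,0,.038]),proj(c,[.6427,.1357,.052]))
f=lambda im,x,y,w,h,k:cv2.resize(im[y:y+h,x:x+w,::-1],(w*k,h*k),interpolation=cv2.INTER_CUBIC)
u,v=proj(s,e-[0,0,.06]).astype(int);print('origin s',u-40,v-60)
a,b=proj(t,e-[0,0,.06]).astype(int);print('origin t',a-40,b-60)
cv2.imwrite('pics/g3.png',np.hstack([f(s['color'],u-40,v-60,80,120,5),f(t['color'],a-40,b-60,80,120,5)]))
E
```

```text
pos [0.6434 0.1334 0.1614] bear -72.0 shift [ 0.005  0.001 -0.005] turn 0.0 n 0.05140108696722472 tilt [-1.2e-03 -4.0e-04 -1.0e+00] F [-0.  -0.2  0. ] q6 1.31 t 6.3333
[242.36032012 163.23170154] [246.13894729 168.22886252] [239.71162863 159.72897666] [247.75976949 172.33756281]
[291.54085265 149.60594243] [291.65657559 170.93338978] [291.46192954 135.48293913] [291.10535962 187.41701943]
origin s 251 110
origin t 206 108
```

View pics/g3.png

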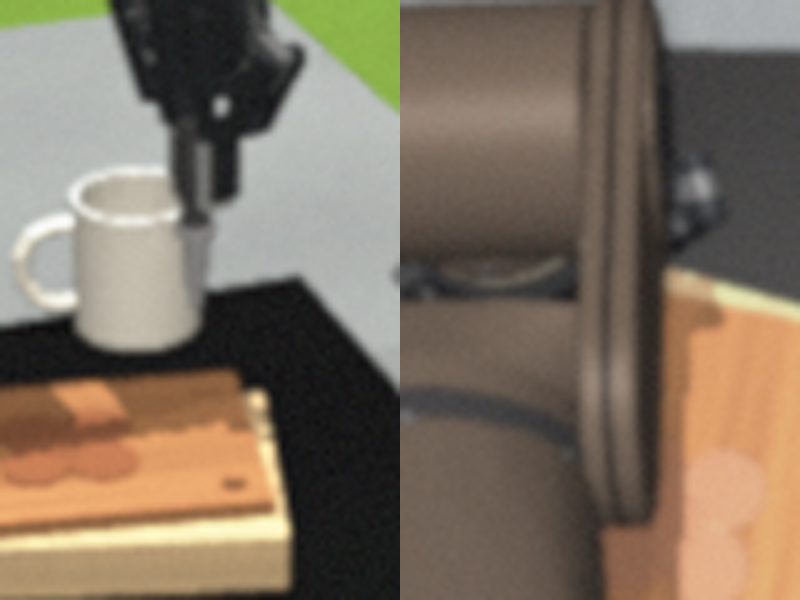

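The side crop shows the pin vertical, with its tip at about (290,172.6), roughly 3–4 mm to -x of the TCP. That matches the grasp offset, so I'll compensate.

```bash
python3 -c "
from h import *
go([.6462,.1368,.1055],108)"
```

```text
pos [0.6436 0.1331 0.1619] bear -72.0 shift [ 0.188  0.012 -0.009] turn -0.001 n 1.3576991240345628 tilt [-4.e-04 -2.e-04 -1.e+00] F [ 0.4 -0.1 -0.7] q6 1.31 t 6.4333
```

Request:
play_rows([
  [0,[0,0.012,-0.009],[0,0,0]],
  [0,[0.05,0.012,-0.009],[0,0,0]],
  [0,[0.1,0.012,-0.009],[0,0,0]],
  [0,[0.14,0.012,-0.009],[0,0,0]],
  [0,[0.155,0.012,-0.009],[0,0,0]],
  [0,[0.165,0.012,-0.009],[0,0,0]],
  [0,[0.175,0.012,-0.009],[0,0,0]],
  [0,[0.187,0.012,-0.009],[0,0,0]],
  [0,[0.187,0.012,-0.009],[0,0,0]],
])

```text
time: 7.18
eef_pos: [0.6463, 0.1383, 0.1056]
tcp_rot: [0.415, 0.572, -0.416, 0.572]
contact_force: [-0.5, -0.4, -0.3]
opening: 0.168
```

```bash
python3 -c "
from h import *
go([.6478+.0035,.1221+.0011,.1055],108)
s=cap('side');im=s['color'];cv2.imwrite('pics/g4.png',cv2.resize(im[120:240,230:360,::-1],None,fx=5,fy=5,interpolation=cv2.INTER_CUBIC))"
```

```text
pos [0.6463 0.1383 0.1056] bear -72.0 shift [0.    0.    0.053] turn 0.0 n 0.3805531219759825 tilt [-3.e-04 -0.e+00 -1.e+00] F [-0.5 -0.4 -0.3] q6 1.31 t 7.1833
```

View pics/g4.png

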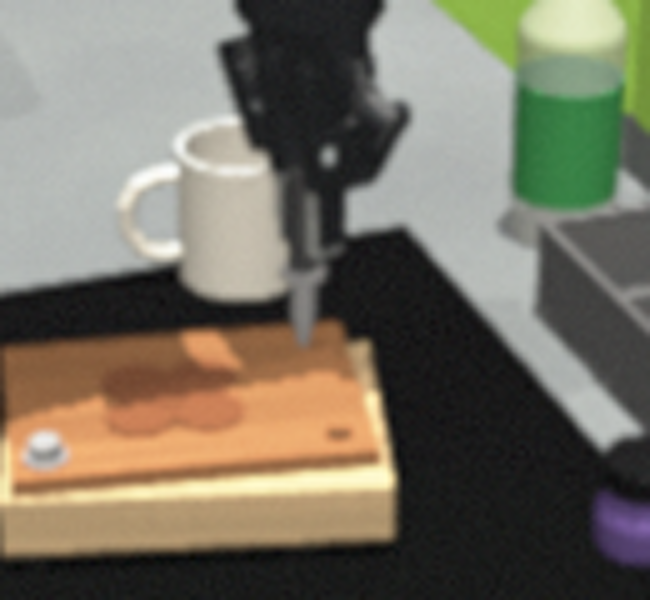

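The tip, at crop (305,343), is inside the drift hole with no force on it. Now I drag it clockwise along tool z.

Request:
play_rows([
  [0,[0.003,0,0.006],[0,0,0]],
  [0,[0.003,0,0.012],[0,0,0]],
  [0,[0.003,0,0.018],[0,0,0]],
  [0,[0.003,0,0.024],[0,0,0]],
  [0,[0.003,0,0.03],[0,0,0]],
  [0,[0.003,0,0.036],[0,0,0]],
  [0,[0.003,0,0.042],[0,0,0]],
  [0,[0.003,0,0.048],[0,0,0]],
  [0,[0.003,0,0.053],[0,0,0]],
  [0,[0.003,0,0.053],[0,0,0]],
])

```text
time: 8.07
eef_pos: [0.6516, 0.1229, 0.1053]
tcp_rot: [0.416, 0.572, -0.415, 0.572]
contact_force: [0.2, 1.8, -0.2]
opening: 0.171
```

Request:
play_rows([
  [0,[0.003,0,0],[0,0,0]],
  [0,[0.006,0,0],[0,0,0]],
  [0,[0.009,0,0],[0,0,0]],
  [0,[0.012,0,0],[0,0,0]],
  [0,[0.015,0,0],[0,0,0]],
  [0,[0.018,0,0],[0,0,0]],
  [0,[0.018,0,0],[0,0,0]],
])

```text
time: 8.65
eef_pos: [0.6515, 0.1233, 0.0996]
tcp_rot: [0.416, 0.572, -0.415, 0.572]
contact_force: [1.1, 2.3, 1.1]
opening: 0.169
```

```bash
python3 -c "
from h import *
go([.6478+.0035,.1221+.0011,.068],108)"
```

```text
pos [0.6515 0.1233 0.0996] bear -72.0 shift [ 0.105 -0.001 -0.   ] turn 0.0 n 0.7573022186025534 tilt [ 8.e-04  2.e-04 -1.e+00] F [1.1 2.3 1.1] q6 1.29 t 8.65
```

Request:
play_rows([
  [0,[0.004,0,0],[0,0,0]],
  [0,[0.008,0,0],[0,0,0]],
  [0,[0.012,0,0],[0,0,0]],
  [0,[0.016,0,0],[0,0,0]],
  [0,[0.02,0,0],[0,0,0]],
  [0,[0.02,0,0],[0,0,0]],
])

```text
time: 9.15
eef_pos: [0.6518, 0.1232, 0.0937]
tcp_rot: [0.416, 0.572, -0.415, 0.573]
contact_force: [2.8, 3.7, 1.9]
opening: 0.173
```

Request:
play_rows([
  [0,[0.004,0,0],[0,0,0]],
  [0,[0.008,0,0],[0,0,0]],
  [0,[0.012,0,0],[0,0,0]],
  [0,[0.016,0,0],[0,0,0]],
  [0,[0.016,0,0],[0,0,0]],
])

```text
time: 9.57
eef_pos: [0.6522, 0.1233, 0.089]
tcp_rot: [0.416, 0.571, -0.415, 0.573]
contact_force: [4.4, 4.0, 0.8]
opening: 0.166
```

Request:
play_rows([
  [0,[0,0.004,0],[0,0,0]],
  [0,[0.004,0.005,0],[0,0,0]],
  [0,[0.008,0.005,0],[0,0,0]],
  [0,[0.012,0.005,0],[0,0,0]],
  [0,[0.012,0.005,0],[0,0,0]],
])

```text
time: 9.98
eef_pos: [0.6527, 0.1235, 0.0847]
tcp_rot: [0.415, 0.572, -0.416, 0.572]
contact_force: [4.2, 2.6, -0.6]
opening: 0.168
```

Request:
play_rows([
  [0,[0.004,0,0],[0,0,0]],
  [0,[0.008,0,0],[0,0,0]],
  [0,[0.012,0,0],[0,0,0]],
  [0,[0.012,0,0],[0,0,0]],
])

```text
time: 10.32
eef_pos: [0.6528, 0.1234, 0.0815]
tcp_rot: [0.415, 0.572, -0.415, 0.572]
contact_force: [4.0, 1.9, 1.2]
opening: 0.172
```

Request:
play_rows([
  [0,[0.003,0.004,0],[0,0,0]],
  [0,[0.007,0.005,0],[0,0,0]],
  [0,[0.011,0.005,0],[0,0,0]],
  [0,[0.015,0.005,0],[0,0,0]],
  [0,[0.015,0.005,0],[0,0,0]],
])

```text
time: 10.73
eef_pos: [0.6536, 0.1233, 0.0764]
tcp_rot: [0.415, 0.572, -0.416, 0.572]
contact_force: [1.2, -1.5, 0.7]
opening: 0.167
```

Request:
play_rows([
  [0,[0.004,0,0],[0,0,0]],
  [0,[0.008,0,0],[0,0,0]],
  [0,[0.012,0,0],[0,0,0]],
  [0,[0.016,0,0],[0,0,0]],
  [0,[0.016,0,0],[0,0,0]],
])

```text
time: 11.15
eef_pos: [0.6539, 0.1235, 0.0721]
tcp_rot: [0.415, 0.572, -0.416, 0.572]
contact_force: [0.8, -4.0, 3.4]
opening: 0.17
```

Request:
play_rows([
  [0,[0.003,0,0.003],[0,0,0]],
  [0,[0.006,0,0.004],[0,0,0]],
  [0,[0.009,0,0.004],[0,0,0]],
  [0,[0.012,0,0.004],[0,0,0]],
  [0,[0.012,0,0.004],[0,0,0]],
])

```text
time: 11.57
eef_pos: [0.654, 0.1233, 0.0681]
tcp_rot: [0.415, 0.573, -0.416, 0.572]
contact_force: [0.8, -1.3, 0.7]
opening: 0.17
```

Request:
play_rows([
  [0,[0.003,0,0],[0,0,0]],
  [0,[0.003,0,0],[0,0,0]],
])

```text
time: 11.73
eef_pos: [0.6541, 0.1233, 0.068]
tcp_rot: [0.415, 0.573, -0.416, 0.572]
contact_force: [-3.2, -0.3, 3.4]
opening: 0.173
```

Nearly seated. I push on in small steps until the collar gives clear resistance.

Request:
play_rows([
  [0,[0.003,0,0],[0,0,0]],
  [0,[0.006,0,0],[0,0,0]],
  [0,[0.006,0,0],[0,0,0]],
])

```text
time: 11.98
eef_pos: [0.6543, 0.1233, 0.0679]
tcp_rot: [0.415, 0.573, -0.416, 0.572]
contact_force: [-5.7, -0.0, 10.3]
opening: 0.169
```

```bash
python3 - <<'E'
from h import *
go([.6541,.1233,.068],108)
s=cap('side');im=s['color'];cv2.imwrite('pics/g5.png',cv2.resize(im[150:230,240,:][None] if 0 else im[150:230,220:330,::-1],None,fx=7,fy=7,interpolation=cv2.INTER_CUBIC))
E
```

```text
pos [0.6543 0.1233 0.0679] bear -72.0 shift [-0. -0. -0.] turn 0.0 n 0.004481496506482798 tilt [-1.7e-03  3.0e-04 -1.0e+00] F [-5.7 -0.  10.3] q6 1.29 t 11.9833
```

View pics/g5.png

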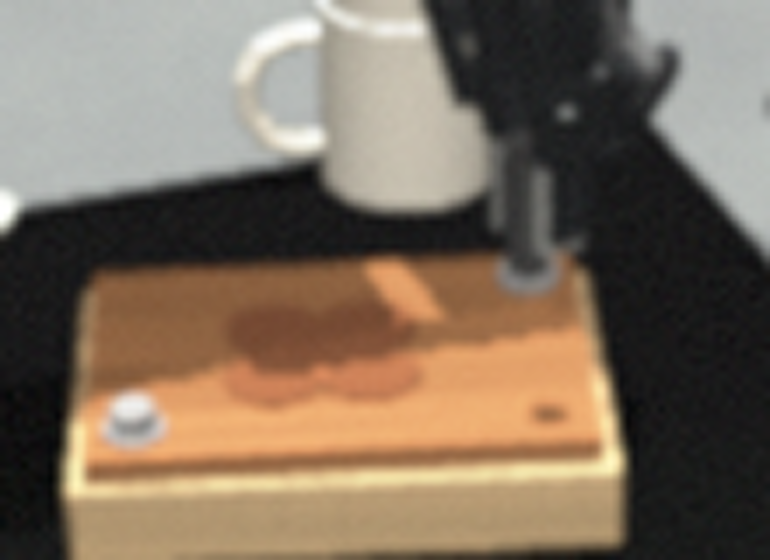

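The collar at crop (528,275) is flat on the cover, the cover is square with the base, and the axial force rose to 10 N at the expected height. I release and retreat.

Request:
play_rows([
  [0,[-0.006,0,0],[0,0,0]],
  [50,[-0.006,0,0],[0,0,0]],
  [50,[-0.006,0,0],[0,0,0]],
  [50,[-0.006,0,0],[0,0,0]],
  [50,[-0.006,0,0],[0,0,0]],
  [50,[-0.006,0,0],[0,0,0]],
  [50,[-0.006,0,0],[0,0,0]],
  [50,[-0.006,0,0],[0,0,0]],
])

```text
time: 12.7
eef_pos: [0.6545, 0.1229, 0.0677]
tcp_rot: [0.415, 0.572, -0.415, 0.572]
contact_force: [-0.3, 0.4, -0.3]
opening: 0.503
```

Request:
play_rows([
  [50,[-0.05,0,0],[0,0,0]],
  [50,[-0.12,0,0],[0,0,0]],
  [50,[-0.25,0,0],[0,0,0]],
  [50,[-0.38,0,0],[0,0,0]],
  [50,[-0.45,0,0],[0,0,0]],
  [50,[-0.45,0,0],[0,0,0]],
  [50,[-0.45,0,0],[0,0,0]],
])

```text
time: 13.28
eef_pos: [0.6558, 0.123, 0.2066]
tcp_rot: [0.417, 0.571, -0.414, 0.574]
contact_force: [0.1, 0.0, -1.7]
opening: 0.497
```

```bash
python3 - <<'E'
from h import *
go([.57,-.04,.203],16);go([.495,-.1915,.14],16)
E
```

```text
pos [0.6558 0.123  0.2066] bear -72.0 shift [ 0.01  -0.44   0.428] turn -0.977 n 4.418993523936904 tilt [ 5.9e-03  2.0e-04 -1.0e+00] F [ 0.1  0.  -1.7] q6 1.29 t 13.2833
pos [0.6558 0.123  0.2066] bear -72.0 shift [ 0.219 -0.836  0.831] turn -0.977 n 8.620712542873003 tilt [ 5.9e-03  2.0e-04 -1.0e+00] F [ 0.1  0.  -1.7] q6 1.29 t 13.2833
```

Request:
play_rows([
  [60,[0,-0.1,0.1],[-0.08,0,0]],
  [60,[0,-0.836,0.831],[-0.977,0,0]],
  [60,[0,-0.836,0.831],[-0.977,0,0]],
  [60,[0,-0.836,0.831],[-0.977,0,0]],
  [60,[0,-0.836,0.831],[-0.977,0,0]],
  [60,[0,-0.836,0.831],[-0.977,0,0]],
  [60,[0,-0.836,0.831],[-0.977,0,0]],
  [60,[0,-0.836,0.831],[-0.977,0,0]],
  [60,[0,-0.836,0.831],[-0.977,0,0]],
  [60,[0,-0.836,0.831],[-0.977,0,0]],
])

```text
time: 14.12
eef_pos: [0.4899, -0.1954, 0.2009]
tcp_rot: [0.025, 0.708, -0.025, 0.705]
contact_force: [0.8, 0.4, -0.0]
opening: 0.596
```

```bash
python3 - <<'E'
from h import *
go([.495,-.1915,.14],16)
E
```

```text
pos [ 0.4899 -0.1954  0.2009] bear -4.1 shift [0.203 0.014 0.017] turn -0.224 n 1.4687539778063299 tilt [-4.2e-03  1.0e-04 -1.0e+00] F [ 0.8  0.4 -0. ] q6 -0.5 t 14.1167
```

Request:
play_rows([
  [75,[0.03,0.014,0.017],[-0.08,0,0]],
  [75,[0.08,0.014,0.017],[-0.16,0,0]],
  [75,[0.13,0.014,0.017],[-0.224,0,0]],
  [75,[0.2,0.014,0.017],[-0.224,0,0]],
  [75,[0.2,0.014,0.017],[-0.224,0,0]],
  [75,[0.2,0.014,0.017],[-0.224,0,0]],
])

```text
time: 14.62
eef_pos: [0.4968, -0.1869, 0.1403]
tcp_rot: [-0.097, 0.702, 0.1, 0.699]
contact_force: [0.3, -0.3, 0.1]
opening: 0.748
```

```bash
python3 - <<'E'
from h import *
go([.495,-.1915,.054],16)
E
```

```text
pos [ 0.4968 -0.1869  0.1403] bear 16.0 shift [ 0.288 -0.014 -0.009] turn -0.0 n 2.0727551861156375 tilt [-0.0053  0.0032 -1.    ] F [ 0.3 -0.3  0.1] q6 -0.83 t 14.6167
```

Request:
play_rows([
  [75,[0,-0.014,-0.009],[0,0,0]],
  [75,[0.08,-0.014,-0.009],[0,0,0]],
  [75,[0.16,-0.014,-0.009],[0,0,0]],
  [75,[0.2,-0.014,-0.009],[0,0,0]],
  [75,[0.2,-0.014,-0.009],[0,0,0]],
  [75,[0.2,-0.014,-0.009],[0,0,0]],
  [75,[0.2,-0.014,-0.009],[0,0,0]],
])

```text
time: 15.2
eef_pos: [0.4982, -0.1934, 0.0845]
tcp_rot: [-0.099, 0.7, 0.098, 0.701]
contact_force: [0.5, 0.0, -0.6]
opening: 0.754
```

```bash
python3 - <<'E'
from h import *
go([.495,-.1915,.054],16)
E
```

```text
pos [ 0.4982 -0.1934  0.0845] bear 16.0 shift [ 0.102  0.009 -0.009] turn -0.0 n 0.7361798078050235 tilt [ 0.0023 -0.0014 -1.    ] F [ 0.5  0.  -0.6] q6 -0.84 t 15.2
```

Request:
play_rows([
  [75,[0.03,0.007,-0.009],[0,0,0]],
  [75,[0.06,0.007,-0.009],[0,0,0]],
  [75,[0.1,0.007,-0.009],[0,0,0]],
  [75,[0.1,0.007,-0.009],[0,0,0]],
  [75,[0.1,0.007,-0.009],[0,0,0]],
])

```text
time: 15.62
eef_pos: [0.493, -0.1909, 0.0514]
tcp_rot: [-0.098, 0.701, 0.099, 0.699]
contact_force: [0.4, -0.2, 0.6]
opening: 0.749
```

Request:
play_rows([
  [0,[0,0,0],[0,0,0]],
  [0,[0,0,0],[0,0,0]],
  [0,[0,0,0],[0,0,0]],
  [0,[0,0,0],[0,0,0]],
  [0,[0,0,0],[0,0,0]],
  [0,[0,0,0],[0,0,0]],
  [0,[0,0,0],[0,0,0]],
  [0,[0,0,0],[0,0,0]],
], force=50)

```text
time: 16.28
eef_pos: [0.4945, -0.1918, 0.0535]
tcp_rot: [-0.099, 0.7, 0.098, 0.701]
contact_force: [0.6, 0.1, 3.9]
opening: 0.339
```

Request:
play_rows([
  [0,[-0.03,0,0],[0,0,0]],
  [0,[-0.1,0,0],[0,0,0]],
  [0,[-0.2,0,0],[0,0,0]],
  [0,[-0.3,0,0],[0,0,0]],
  [0,[-0.36,0,0],[0,0,0]],
  [0,[-0.36,0,0],[0,0,0]],
  [0,[-0.36,0,0],[0,0,0]],
])

```text
time: 16.87
eef_pos: [0.4942, -0.1916, 0.1618]
tcp_rot: [-0.099, 0.7, 0.098, 0.701]
contact_force: [-0.5, -0.4, -1.2]
opening: 0.336
```

```bash
python3 - <<'E'
from h import *
go([.6175,.0309,.15],60)
t=cap('top','t3.png');s=cap('side','s3.png')
f=lambda im,x,y,w,h,k:cv2.resize(im[y:y+h,x:x+w,::-1],(w*k,h*k),interpolation=cv2.INTER_CUBIC)
print(np.array(proj(s,ctrl.get_state()['eef_pos'])))
cv2.imwrite('pics/g6.png',np.hstack([f(t['color'],215,150,100,120,4),f(s['color'],220,150,100,120,4)]))
hsv=cv2.cvtColor(t['color'],cv2.COLOR_RGB2HSV);H,S,V=[hsv[...,i].astype(int) for i in range(3)]
print(hsv[180:192,290:302,1])
E
```

```text
pos [ 0.4942 -0.1916  0.1618] bear 16.0 shift [0.039 0.6   0.599] turn -0.489 n 6.105937355056076 tilt [ 0.0015 -0.001  -1.    ] F [-0.5 -0.4 -1.2] q6 -0.84 t 16.8667
[272.41763009 233.12845552]
[[128 130 134 130 120 118 120 129 133 130 129 127]
 [125 129 129 119 103  94 106 123 129 130 129 128]
 [126 127 124 111  95  78  88 120 129 130 128 126]
 [130 127 125 113  88  68  93 120 130 129 130 126]
 [127 129 130 122 106  95 116 131 132 131 126 124]
 [127 128 127 126 121 123 128 131 128 131 128 125]
 [128 127 127 125 126 128 129 131 129 129 126 121]
 [128 129 125 124 126 126 129 129 128 127 125 116]
 [128 127 124 124 126 125 128 127 129 127 123 111]
 [128 126 126 124 127 129 128 130 128 128 121 105]
 [128 126 125 126 125 129 130 127 127 126 121  97]
 [129 129 123 127 126 128 129 130 128 126 117  89]]
```

View pics/g6.png

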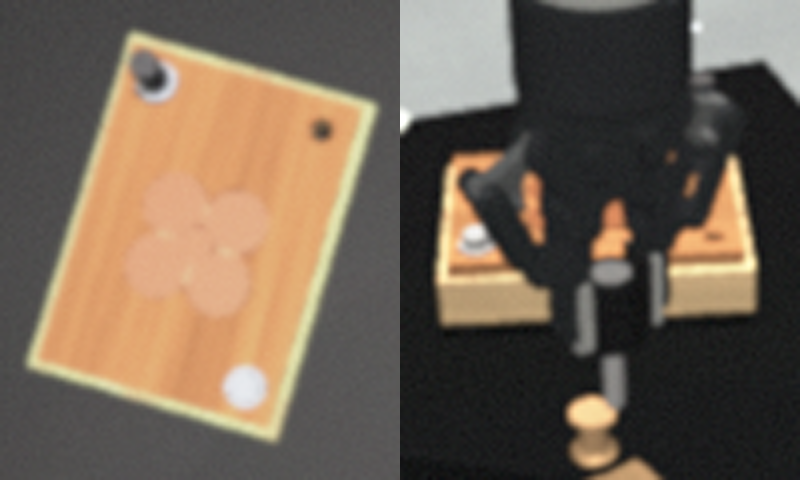

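Top crop: the pin stands upright and home at (155,80), the cover is square on the base, and the bolt hole is dark right through at (321,130). Side crop: the bolt is straight in the jaws.

```bash
python3 - <<'E'
from h import *
t=cap('top');s=cap('side')
g=lambda c:cv2.cvtColor(c['color'],cv2.COLOR_RGB2GRAY).astype(float)
def dark(c,x,y,w,h):
    p=g(c)[y:y+h,x:x+w];w_=np.clip(np.median(p)-15-p,0,None);yy,xx=np.mgrid[:h,:w]
    return x+(w_*xx).sum()/w_.sum(),y+(w_*yy).sum()/w_.sum()
b=dark(t,289,176,12,12);print('hole top px',b,plane(t,*b,.051))
P=plane(t,275.93,246.43,.062);a=np.radians(-15.3)
print('P',P,'pred bolt hole',P[:2]+.144*np.array([np.cos(a),np.sin(a)]))
# pin top (146,66) and collar (155,80) in crop
print('pin top',plane(t,215+147/4,150+65/4,.112),'collar',plane(t,215+155.5/4,150+80/4,.057))
bs=dark(s,390//1 and 392,205,12,8) if 0 else (220+712/4-.4,150+237/4-.4)
print('hole side',bs,plane(s,*bs,.051))
# bolt in hand: side shank bottom (614,405)/4
e=ctrl.get_state()['eef_pos'];print(e,'tip side px',220+214/4,150+404/4,'pred',proj(s,e-[0,0,.042]))
E
```

```text
hole top px (np.float64(295.0937713894593), np.float64(182.145106091718)) [0.62342952 0.03249728 0.051     ]
P [0.48404105 0.06955844 0.062     ] pred bolt hole [0.62293732 0.03156072]
pin top [0.64626907 0.12043104 0.112     ] collar [0.64728825 0.1219916  0.057     ]
hole side (397.6, 208.85) [ 0.8526542  -0.05088334  0.051     ]
[ 0.49269624 -0.19068486  0.15858808] tip side px 273.5 251.0 pred [273.01023156 251.68145523]
```

```bash
python3 - <<'E'
from h import *
s=cap('side');print(plane(s,298-.4,209,.051),proj(s,[.6235,.0325,.052]))
print('pin collar side',plane(s,220+528/7-.4,150+275/7-.4,.055))
go([.625,.0325,.16],-15)
E
```

```text
[0.62276336 0.03119973 0.051     ] [297.70203043 208.33013328]
pin collar side [0.64799903 0.11983512 0.055     ]
pos [ 0.4929 -0.1908  0.1588] bear 16.0 shift [-0.004  0.594  0.628] turn 0.344 n 6.2221940626441015 tilt [-0.0033  0.002  -1.    ] F [-0.5 -0.9 -0.5] q6 -0.84 t 17.1167
```

Request:
play_rows([
  [0,[0,0.1,0.1],[0.08,0,0]],
  [0,[0,0.2,0.21],[0.16,0,0]],
  [0,[0,0.3,0.32],[0.24,0,0]],
  [0,[0,0.39,0.42],[0.3,0,0]],
  [0,[0,0.49,0.52],[0.344,0,0]],
  [0,[0,0.56,0.595],[0.344,0,0]],
  [0,[0,0.594,0.628],[0.344,0,0]],
  [0,[0,0.594,0.628],[0.344,0,0]],
  [0,[0,0.594,0.628],[0.344,0,0]],
  [0,[0,0.594,0.628],[0.344,0,0]],
])

```text
time: 17.95
eef_pos: [0.6252, 0.0314, 0.1595]
tcp_rot: [0.092, 0.702, -0.092, 0.7]
contact_force: [-0.4, -0.9, -0.6]
opening: 0.335
```

```bash
python3 - <<'E'
from h import *
go([.6235,.0325,.105],-15);s=cap('side');e=ctrl.get_state()['eef_pos']
print('pred tip',proj(s,e-[0,0,.042]),'at hole height',proj(s,[.623,.032,.051]))
cv2.imwrite('pics/g7.png',cv2.resize(s['color'][130:230,250:350,::-1],None,fx=6,fy=6,interpolation=cv2.INTER_CUBIC))
E
```

```text
pos [0.6252 0.0314 0.1595] bear -15.0 shift [ 0.182  0.002 -0.006] turn 0.0 n 1.3078450117359466 tilt [-2.5e-03 -2.0e-04 -1.0e+00] F [-0.4 -0.9 -0.6] q6 0.15 t 17.95
pred tip [298.67959324 184.9047251 ] at hole height [297.57850644 208.81733071]
```

View pics/g7.png

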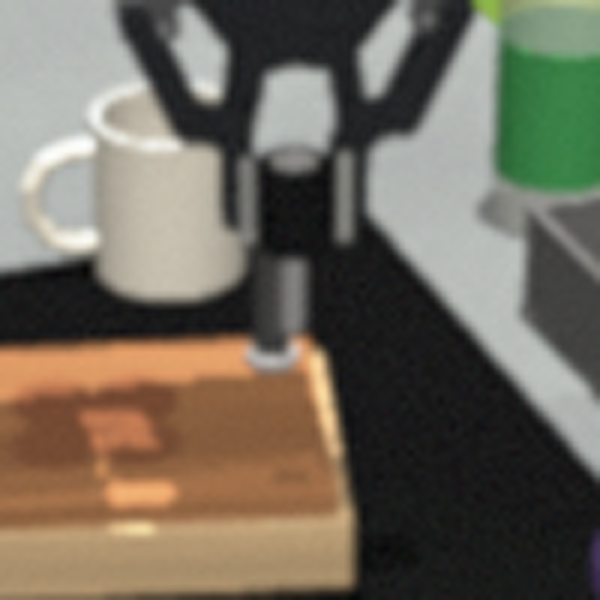

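Side crop: the bolt's lit shank, at about (291,290), hangs right over the hole at (292,473), with the pin collar behind at (272,357). I descend.

Request:
play_rows([
  [0,[0.06,0.003,-0.005],[0,0,0]],
  [0,[0.12,0.003,-0.005],[0,0,0]],
  [0,[0.17,0.003,-0.005],[0,0,0]],
  [0,[0.2,0.003,-0.005],[0,0,0]],
  [0,[0.2,0.003,-0.005],[0,0,0]],
  [0,[0.2,0.003,-0.005],[0,0,0]],
  [0,[0.2,0.003,-0.005],[0,0,0]],
])

```text
time: 18.58
eef_pos: [0.6255, 0.0323, 0.102]
tcp_rot: [0.092, 0.7, -0.092, 0.702]
contact_force: [-0.7, 0.2, -0.5]
opening: 0.336
```

Request:
play_rows([
  [0,[0.005,0,0],[0,0,0]],
  [0,[0.01,0,0],[0,0,0]],
  [0,[0.015,0,0],[0,0,0]],
  [0,[0.02,0,0],[0,0,0]],
  [0,[0.02,0,0],[0,0,0]],
])

```text
time: 19.0
eef_pos: [0.6246, 0.0331, 0.0946]
tcp_rot: [0.092, 0.701, -0.092, 0.701]
contact_force: [-1.2, 0.2, -0.9]
opening: 0.337
```

Request:
play_rows([
  [0,[0.004,0,0],[0,0,0]],
  [0,[0.008,0,0],[0,0,0]],
  [0,[0.012,0,0],[0,0,0]],
  [0,[0.012,0,0],[0,0,0]],
])

```text
time: 19.33
eef_pos: [0.6246, 0.0331, 0.0908]
tcp_rot: [0.092, 0.701, -0.092, 0.701]
contact_force: [-0.7, -0.9, -0.4]
opening: 0.337
```

```bash
python3 -c "
from h import *
go([.624,.0325,.0555],-15);print(ctrl.get_state()['wrist_torque'])"
```

```text
pos [0.6246 0.0331 0.0908] bear -15.0 shift [ 0.118 -0.002 -0.001] turn 0.0 n 0.8469658229921465 tilt [-7.e-04  0.e+00 -1.e+00] F [-0.7 -0.9 -0.4] q6 0.15 t 19.3333
[-0.00012816 -0.01974519  0.01496133]
```

Request:
play_rows([
  [0,[0.005,0,0],[0,0,0]],
  [0,[0.01,0,0],[0,0,0]],
  [0,[0.015,0,0],[0,0,0]],
  [0,[0.02,0,0],[0,0,0]],
  [0,[0.02,0,0],[0,0,0]],
])

```text
time: 19.75
eef_pos: [0.6245, 0.033, 0.0847]
tcp_rot: [0.092, 0.701, -0.092, 0.701]
contact_force: [0.3, 0.8, -0.8]
opening: 0.338
```

Request:
play_rows([
  [0,[0.005,0,0],[0,0,0]],
  [0,[0.01,0,0],[0,0,0]],
  [0,[0.015,0,0],[0,0,0]],
  [0,[0.02,0,0],[0,0,0]],
  [0,[0.02,0,0],[0,0,0]],
])

```text
time: 20.17
eef_pos: [0.6246, 0.0327, 0.0789]
tcp_rot: [0.092, 0.701, -0.092, 0.701]
contact_force: [-1.5, -2.1, 0.1]
opening: 0.339
```

Request:
play_rows([
  [0,[0.005,-0.002,-0.001],[0,0,0]],
  [0,[0.01,-0.002,-0.001],[0,0,0]],
  [0,[0.015,-0.002,-0.001],[0,0,0]],
  [0,[0.02,-0.002,-0.001],[0,0,0]],
  [0,[0.025,-0.002,-0.001],[0,0,0]],
  [0,[0.03,-0.002,-0.001],[0,0,0]],
  [0,[0.03,-0.002,-0.001],[0,0,0]],
])

```text
time: 20.75
eef_pos: [0.6243, 0.0325, 0.0698]
tcp_rot: [0.092, 0.701, -0.092, 0.701]
contact_force: [-0.2, -0.9, -1.0]
opening: 0.337
```

Request:
play_rows([
  [0,[0.005,0,0],[0,0,0]],
  [0,[0.01,0,0],[0,0,0]],
  [0,[0.015,0,0],[0,0,0]],
  [0,[0.02,0,0],[0,0,0]],
  [0,[0.025,0,0],[0,0,0]],
  [0,[0.025,0,0],[0,0,0]],
])

```text
time: 21.25
eef_pos: [0.6242, 0.0325, 0.0623]
tcp_rot: [0.092, 0.701, -0.092, 0.701]
contact_force: [0.1, -1.6, -0.9]
opening: 0.34
```

Home should be at TCP z of about 0.0555. I finish gently.

Request:
play_rows([
  [0,[0.005,-0.001,0],[0,0,0]],
  [0,[0.01,-0.001,0],[0,0,0]],
  [0,[0.015,-0.001,0],[0,0,0]],
  [0,[0.02,-0.001,0],[0,0,0]],
  [0,[0.02,-0.001,0],[0,0,0]],
])

```text
time: 21.67
eef_pos: [0.624, 0.0323, 0.0562]
tcp_rot: [0.092, 0.701, -0.092, 0.701]
contact_force: [0.5, -0.2, -2.0]
opening: 0.338
```

Request:
play_rows([
  [0,[0.002,0,0],[0,0,0]],
  [0,[0.004,0,0],[0,0,0]],
  [0,[0.006,0,0],[0,0,0]],
  [0,[0.006,0,0],[0,0,0]],
])

```text
time: 22.0
eef_pos: [0.6244, 0.0323, 0.0555]
tcp_rot: [0.092, 0.701, -0.092, 0.701]
contact_force: [-1.0, 1.1, 2.7]
opening: 0.338
```

Request:
play_rows([
  [0,[0.004,0,0],[0,0,0]],
  [0,[0.006,0,0],[0,0,0]],
  [0,[0.006,0,0],[0,0,0]],
])

```text
time: 22.25
eef_pos: [0.6246, 0.0323, 0.0554]
tcp_rot: [0.092, 0.701, -0.092, 0.701]
contact_force: [-5.2, 0.4, 10.3]
opening: 0.334
```

Seated: the bolt stopped at 0.0554 with 10 N. I back off the command, open and retreat.

Request:
play_rows([
  [0,[-0.008,0,0],[0,0,0]],
  [0,[-0.008,0,0],[0,0,0]],
  [70,[-0.008,0,0],[0,0,0]],
  [70,[-0.008,0,0],[0,0,0]],
  [70,[-0.008,0,0],[0,0,0]],
  [70,[-0.008,0,0],[0,0,0]],
  [70,[-0.008,0,0],[0,0,0]],
  [70,[-0.008,0,0],[0,0,0]],
  [70,[-0.008,0,0],[0,0,0]],
])

```text
time: 23.0
eef_pos: [0.6243, 0.0322, 0.0555]
tcp_rot: [0.092, 0.701, -0.092, 0.701]
contact_force: [-0.0, 0.5, -0.0]
opening: 0.702
```

Request:
play_rows([
  [70,[-0.05,0,0],[0,0,0]],
  [70,[-0.12,0,0],[0,0,0]],
  [70,[-0.25,0,0],[0,0,0]],
  [70,[-0.38,0,0],[0,0,0]],
  [70,[-0.5,0,0],[0,0,0]],
  [70,[-0.5,0,0],[0,0,0]],
  [70,[-0.5,0,0],[0,0,0]],
])

```text
time: 23.58
eef_pos: [0.6262, 0.0321, 0.2096]
tcp_rot: [0.092, 0.698, -0.092, 0.704]
contact_force: [-1.5, 0.9, -1.3]
opening: 0.699
```

Request:
play_rows([
  [70,[0,-0.1,0],[0,0,0]],
  [70,[0,-0.95,-0.2],[0,0,0]],
  [70,[0,-0.95,-0.2],[0,0,0]],
  [70,[0,-0.95,-0.2],[0,0,0]],
  [70,[0,-0.95,-0.2],[0,0,0]],
  [70,[0,-0.95,-0.2],[0,0,0]],
  [70,[0,-0.95,-0.2],[0,0,0]],
  [70,[0,-0.95,-0.2],[0,0,0]],
  [70,[0,-0.95,-0.2],[0,0,0]],
  [70,[0,-0.95,-0.2],[0,0,0]],
])

```text
time: 24.42
eef_pos: [0.4919, -0.2273, 0.2039]
tcp_rot: [0.094, 0.702, -0.092, 0.7]
contact_force: [-0.5, -0.6, -0.6]
opening: 0.699
```

```bash
python3 - <<'E'
from h import *
t=cap('top','t9.png');s=cap('side','s9.png')
f=lambda im,x,y,w,h,k:cv2.resize(im[y:y+h,x:x+w,::-1],(w*k,h*k),interpolation=cv2.INTER_CUBIC)
cv2.imwrite('pics/g9.png',np.hstack([f(t['color'],215,150,100,115,4),f(s['color'],220,150,100,115,4)]))
E
```

```text
(no output)
```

View pics/g9.png

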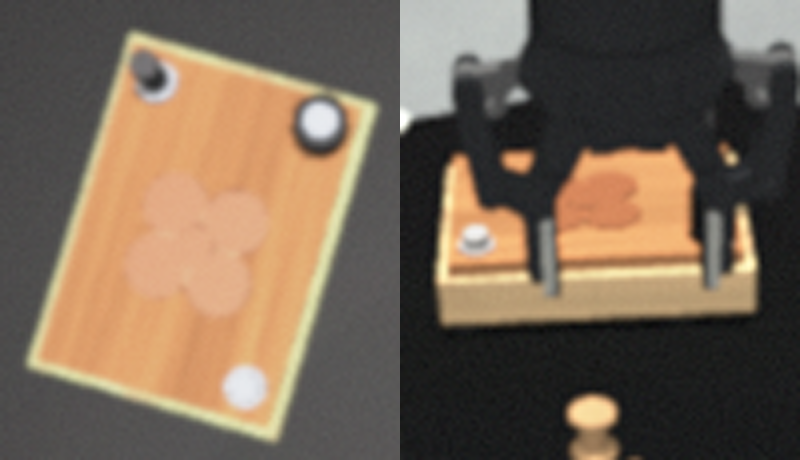

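The top crop shows the pin home at (155,80), the knob home at (320,122), and the cover square on the base. The arm is clear of everything, so I hand in.

```bash
python3 -c "
from h import *
print(ctrl.sign_off())"
```

```text
the job is handed in; nothing more can be done
None
```

The drift pin and the black-knobbed bolt are both home and upright in the press. However, the green and red look-alike pins ended up lying on the mat. I handed in at about 24.5 s of the 72 s allowed.

- **Drift pin:** I dragged the cover about 15 mm clockwise with the pin's tip, found the base hole, and pressed in small steps. The pin stopped at the expected height. The axial force was about 10 N and the sideways force stayed under 6 N. A picture showed the collar flat on the cover and the cover square with the base.
- **Bolt:** It slid in with little resistance and stopped at the expected height with about 10 N. The last top view shows both pieces in place and the arm clear. The arm hid both pieces in the last side view, so their final state was checked from above only.
- **Look-alikes:** The red and green pins stood on their 4 mm tips in the first pictures and were lying down when I next looked, after I had taken the drift pin from the stand. By my estimate the open fingers stayed about 20 mm from the red one, and I felt no contact. I still can't rule out that I knocked them over, because I have no picture of the moment they fell. I left them where they lay.
- **Other things:** The awl and bobbin looked unmoved in the crops I viewed. I did not compare the other objects before and after.

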